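# Sweep the loose caps into the paint chest's drawer and shut it

## Task

Three loose bottle caps lie about on top of the small wooden paint chest. With the closed fingers sweep them off its open front edge into the drawer below, without gripping or lifting any of them, then push the drawer fully home. Leave the tube and the brush on the chest, and everything round it, where they are.

Things in the scene. Friction and masses are not known exactly. Their poses are not given: they have to be found in the camera images.
- paint_chest: a low chest of pale wood, fixed on the table, 180 mm deep (x), 300 mm wide (y), flat top 85 mm above the table. Origin: centre of its underside; x points from its front (drawer side) to its back, z up. A rim 12 mm high and 8 mm thick runs along the left, right and back edges of the top; the front edge has none. Caps and small tube stand in four rows, 70 mm apart in y, in any order.
- sweep_edge (a point): middle of the rimless front edge of the chest's top, over which the caps are swept (x = -90 mm, z = 85 mm in the chest's frame; the edge runs along the chest's y). The top board is 12 mm thick. Caps start 45 to 90 mm behind this edge; axes as the chest's.
- cap_drawer (a joint): how far the drawer stands out of the chest's front (toward the chest's -x), in m: 0 = fully home, front flush with the chest (a stop); starts 0.07 to 0.085. Slides stiffly (about 2 N), stays where left. Front panel 274 mm wide, 10 mm thick, 7 to 70 mm above the table. Open space between chest's edge and panel: 262 mm wide, this value less 10 mm long.
- drawer_knob (a point): centre of the outer end of the drawer's round brass knob (16 mm across, standing 16 mm out from the middle of the front panel), 40 mm above the table. The drawer can be pushed home here or anywhere on the front panel.
- drawer_floor (a point): centre of the drawer's inner floor, 13 mm above the table; axes as the chest's. The drawer is 149 mm (x) by 262 mm (y) inside, its walls 42 mm high above the floor; when home, the chest's top board is 60 mm above the floor.
- cap_a: a loose white ribbed plastic bottle cap, 23 mm across and 22 mm high, about 12 g, standing upright on the chest's top; the origin is the centre of its underside, z up the cap; its turn about z means nothing
- cap_b: a loose white ribbed plastic bottle cap, 23 mm across and 22 mm high, about 12 g, standing upright on the chest's top; the origin is the centre of its underside, z up the cap; its turn about z means nothing
- cap_c: a loose white ribbed plastic bottle cap, 23 mm across and 22 mm high, about 12 g, standing upright on the chest's top; the origin is the centre of its underside, z up the cap; its turn about z means nothing
- small_tube: a small paint tube with its screw cap on, 96 x 48 x 30 mm, lying on the chest's top in one of the four rows, its long side (x) front to back; origin: centre of its underside. Stays where it is.
- brush: a flat paint brush, 240 x 23 x 12 mm, lying on the chest's top along the back rim, about 70 mm behind the chest's middle; origin: centre of its underside, x along it. Stays where it is.
- tape: a roll of masking tape lying flat, 104 mm across and 24 mm high, on the near left of the table; origin: centre of its underside. Stays.
- long_tube: a longer paint tube, 148 x 52 x 33 mm, lying on the near right of the table; origin: centre of its underside. Stays.
- pot: a small colour pot with a lid, 57 mm across and 60 mm high, on the left of the table; origin: centre of its underside. Stays.
Things that resemble listed ones, but are neither listed nor needed, are in the scene too. Leave any black look-alike of the cap_a alone.

How it is judged:
By the outcome, as a careful person would: the job done as asked, in the order asked, and still so for the second after the job is handed in, with the robot touching nothing.
It also fails if it takes over 61 s, if anything falls off the work surface, if the arm or the gripper's body presses on something with over 40 N, if the wrist force passes 120 N, or if a joint passes its speed limit or range.

## Robot

A 7-joint arm with a two-finger parallel gripper is mounted at the origin on a cart in front of the work surface, level with it; the furniture and walls round the work are solid. World frame = base frame: x ahead of the robot, y to its left, z up, the work surface at z = 0. Lengths are in m, angles in rad, forces in N, time in s.
With the tool pointing down it reaches from about 0.425 to 0.925 m from the base axis. Payload 6.8 kg.
Tool frame: the origin (TCP) lies between the finger pads; the fingertips stand 11 mm ahead of it and the grasp point (between the pads) lies 8 mm behind it; z points along the fingers, y is the line along which they close (so a half turn about z gives the same grasp; the last joint's range is limited). The gripper opens to 85 mm and grips with 20 to 120 N. Pads are 22 mm wide; open, the fingers measure 114 mm over their backs; the gripper's body (76 mm by 85 mm) begins 54 mm behind the grasp point. The pads swing forward as they close: fully open they stand 13 mm farther back than shut.
Start: joints at [1.149, 0.477, 0.022, 1.555, -0.011, 1.109, -0.083], TCP at [0.208, -0.642, 0.242] pointing down, gripper open.
Joint ranges: [-2.96, 2.96], [-0.34, 2.1], [-1.41, 1.46], [0.24, 2.44], [-1.37, 4.51], [0.17, 1.92], [-2.96, 2.96]. Speed limits (rad/s): [2.39, 2.39, 3.14, 3.14, 3.14, 3.14, 3.14].

## Interface

Orientations are given as a rotation vector (axis times angle).
In Python, from bench import r gives the robot as it stands.
- The arm moves only by the tool send_rows, never from a script. Its argument "deltas" is a list of rows, each an object of numbers: "dx", "dy", "dz": the shift along the world's x, y, z in mm; "rx", "ry", "rz": the turn, a rotation vector about the world's x, y, z in degrees. A call has 1 to 5 rows; each row is the pose to reach, as a shift and turn from the pose commanded when the call began; what a row does not reach only later rows make up. A row lasts 1/12 s, in which the tool goes at most 41.7 mm and 7.16 degrees, less where a joint would pass 70% of its speed; a pose out of reach is approached as far as the arm can. A call with a gripper value outside its range is refused whole. "jaw" is the finger opening in mm, from 0 to 85.4, set as the call begins (left out, the last holds). The fingers move at their own pace and stop on an object; "newtons" is the grip in N (left out, the last holds). Time passes only in rows, so rows that repeat a pose let the fingers close. It gives the time, the measured TCP pose, the force, the opening and the grip force at its end, in the units of the state.
- r.get_obs(): the state, without advancing time (a new reading comes with each control period).
- r.grab_frame(name): name is "scene" or "top"; returns a dict with "frame" (384x512x3 uint8, blue, green, red), "z_map" (384x512 float32, m along the optical axis (not along the pixel's ray), 0 where there is no reading), "vertical_fov" (degrees; the focal length in pixels is half the picture's height over the tangent of half this angle, whatever the lens; pixels are square), "cx", "cy" (the principal point, pixels), "distortion" ([k1, k2, p1, p2, k3] as OpenCV has them; the pictures are not rectified), "xyz" and "orientation" of the camera in the world. Camera axes: x right, y down, z forward; pixel columns grow to the right and rows downward; lengths in m; the calibration is good to about 2 mm. A picture is of the moment at which its call begins.
- r.hand_in(): hands the job in; it is judged then, once.
The state is a dict: "clock": time; "joints": joint angles; "qvel": joint speeds; "tau": joint torques, N m; "tcp_pos": TCP position; "orientation": TCP orientation; "contact_force": force on the tool from outside, world axes, zero at the start; "moment": the same for the moment, N m; "grip_width": finger opening in m; "gripper_force": force on a finger pad.
Only numpy, scipy, OpenCV 4.12 (cv2) and the standard library are available. Lean on these libraries where they do the work, as an engineer would, in place of code of your own. Each camera call takes 0.05 s, during which the arm holds its last target. There are 200 camera calls.

## Working session

There is one attempt and no reset: what is moved stays moved. The work goes in short steps, Python scripts to look and compute and a tool call to move; the robot and the scene stay as the last step left them, time stands still between calls to the robot, and variables do not carry over. Pictures are saved under pics/ and viewed, at most 10 in all, crops included, and the job is handed in when it is done.

Besides the shell and the picture viewer there is one more tool, called after "Request:" by a JSON object that holds its "name" and its "arguments". send_rows: Moves the arm, as the interface text tells. Its arguments: {"type":"object","properties":{"deltas":{"type":"array","items":{"type":"object","properties":{"dx":{"type":"number"},"dy":{"type":"number"},"dz":{"type":"number"},"rx":{"type":"number"},"ry":{"type":"number"},"rz":{"type":"number"}}}},"jaw":{"type":"number"},"newtons":{"type":"number"}},"required":["deltas"]}

```bash
mkdir -p pics; cat > h.py <<'E'
import numpy as np, cv2
from scipy.spatial.transform import Rotation as R
from bench import r
def grab(n):
    f=r.grab_frame(n); h=f["frame"].shape[0]
    fl=h/2/np.tan(np.radians(f["vertical_fov"])/2)
    f["K"]=np.array([[fl,0,f["cx"]],[0,fl,f["cy"]],[0,0,1.]])
    o=np.array(f["orientation"]); f["R"]=R.from_rotvec(o).as_matrix() if o.size==3 else o.reshape(3,3)
    return f
def cloud(f):
    h,w=f["z_map"].shape
    uv=np.stack(np.meshgrid(np.arange(w),np.arange(h)),-1).reshape(-1,1,2).astype(float)
    n=cv2.undistortPoints(uv,f["K"],np.array(f["distortion"],float)).reshape(h,w,2)
    p=np.dstack([n,np.ones((h,w))])*f["z_map"][...,None]
    P=p@f["R"].T+np.array(f["xyz"]); P[f["z_map"]==0]=np.nan
    return P
E
python3 - <<'E'
from h import *
o=r.get_obs(); print({k:np.round(o[k],3) for k in("clock","tcp_pos","orientation","contact_force","grip_width")})
for n in("top","scene"):
    f=grab(n); cv2.imwrite(f"pics/{n}0.png",f["frame"]); np.save(n+"0.npy",cloud(f)); print(n,f["xyz"],f["R"].round(2).tolist())
E
```

```text
{'clock': np.float64(0.0), 'tcp_pos': array([ 0.208, -0.641,  0.241]), 'orientation': array([-3.101e+00, -4.910e-01,  1.000e-03]), 'contact_force': array([-0.405,  0.011,  0.277]), 'grip_width': np.float64(0.086)}
top [0.45125567 0.01694501 1.15233529] [[0.02, -1.0, 0.05], [-1.0, -0.02, 0.01], [-0.01, -0.05, -1.0]]
scene [0.07626848 0.64729951 0.41663434] [[-0.81, -0.24, 0.53], [-0.59, 0.31, -0.75], [0.02, -0.92, -0.39]]
```

View pics/top0.png

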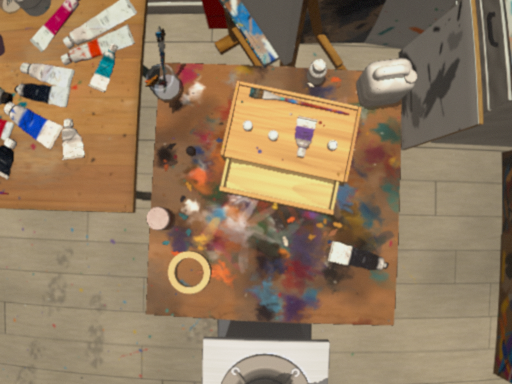

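View pics/scene0.png

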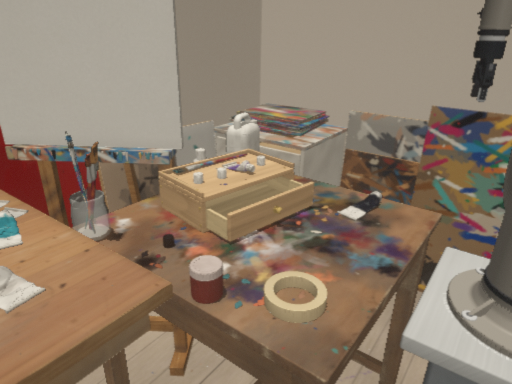

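The top view shows the chest centred near (291,130). White caps are at (248,126), (273,135) and (332,146), the tube is at (304,135), and the brush lies along the back. The drawer front runs from about (222,192) to (336,212). A black look-alike sits on the table at about (190,150). The three white caps on the chest are the ones meant; I'll confirm that in an enlarged crop.

```bash
python3 - <<'E'
from h import *
P=np.load("top0.npy"); im=cv2.imread("pics/top0.png")
sub=np.zeros(P.shape[:2],bool); sub[70:225,205:375]=1
z=P[...,2]
m=sub&(z>.079)&(z<.103)
n,l,s,c=cv2.connectedComponentsWithStats(m.astype(np.uint8)); k=1+np.argmax(s[1:,4]); m=l==k
rect=cv2.minAreaRect((P[m][:,:2]*1000).astype(np.float32)); print("top rect",rect, np.round(cv2.boxPoints(rect)).tolist(), "z med",np.median(z[m]))
rim=m&(z>.092); print("rim n",rim.sum())
hi=sub&(z>.0995)&(z<.125)
n,l,s,c=cv2.connectedComponentsWithStats(hi.astype(np.uint8))
for i in range(1,n):
    if s[i,4]>8: q=P[l==i]; print(c[i].round(0),s[i,4],"xy",(np.median(q,0)*1000).round(0),"max z",q[:,2].max().round(3), "rect",[np.round(v,0) for v in cv2.minAreaRect((q[:,:2]*1000).astype(np.float32))])
# drawer panel top z~0.07
d=sub&(z>.055)&(z<.077)
n,l,s,c=cv2.connectedComponentsWithStats(d.astype(np.uint8))
for i in range(1,n):
    if s[i,4]>25: q=P[l==i]; print("dr",c[i].round(0),s[i,4],(np.median(q,0)*1000).round(0),[np.round(v,0) for v in cv2.minAreaRect((q[:,:2]*1000).astype(np.float32))])
cv2.imwrite("pics/crop0.png",cv2.resize(im[70:225,205:375],None,fx=4,fy=3.8,interpolation=cv2.INTER_CUBIC))
E
```

```text
top rect ((658.30517578125, -44.95018005371094), (301.4876403808594, 182.7327880859375), 79.19466400146484) [[540.0, -176.0], [720.0, -210.0], [776.0, 86.0], [597.0, 120.0]] z med 0.08529267811435015
rim n 1434
[367.  85.] 111 xy [ 766. -217.  112.] max z 0.125 rect [array([ 771., -219.]), array([67., 13.]), np.float64(22.0)]
[247. 125.] 79 xy [666.  57. 106.] max z 0.11 rect [array([666.,  57.]), array([22., 21.]), np.float64(48.0)]
[273. 135.] 75 xy [644.  -3. 106.] max z 0.112 rect [array([644.,  -3.]), array([21., 21.]), np.float64(48.0)]
[302. 147.] 157 xy [618. -69. 108.] max z 0.117 rect [array([616., -71.]), array([38., 30.]), np.float64(3.0)]
[332. 145.] 79 xy [ 625. -138.  106.] max z 0.111 rect [array([ 626., -139.]), array([21., 21.]), np.float64(7.0)]
dr [317.  74.] 91 [ 804. -106.   67.] [array([ 806., -108.]), array([19., 41.]), np.float64(2.0)]
dr [364.  92.] 87 [ 760. -220.   65.] [array([ 772., -222.]), array([74., 20.]), np.float64(28.0)]
dr [278. 200.] 522 [497. -19.  70.] [array([499., -15.]), array([271.,  23.]), np.float64(82.0)]
```

View pics/crop0.png

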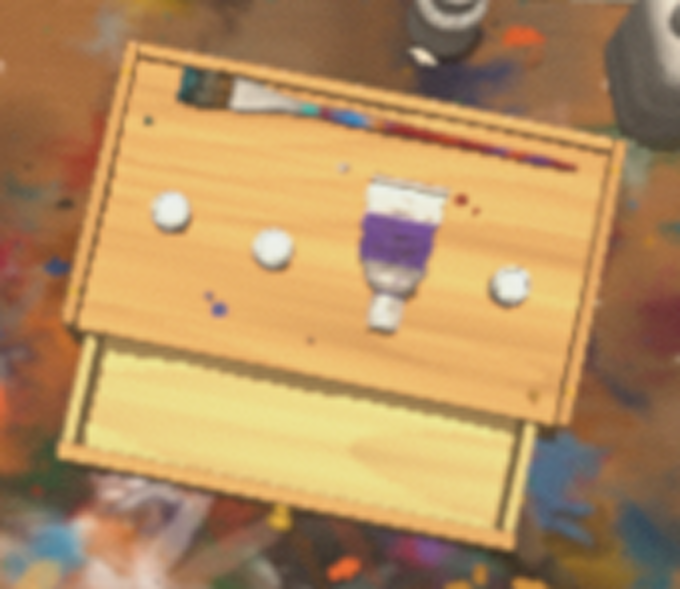

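The crop confirms it: three white caps at (171,211), (273,248) and (510,286), and the tube lying in the third row at (395,250). In the chest's frame the caps are 68 to 79 mm behind the edge, at y≈+102, +39 and −98. The yaw is −10.9° and the drawer is about 78 mm out, all as the description says. I'll start the approach with the fingers closing.

Request:
{"name": "send_rows", "arguments": {"deltas": [{"dx":23,"dy":33,"rz":-1.5},{"dx":46,"dy":66,"rz":-3},{"dx":69,"dy":99,"rz":-4.5},{"dx":92,"dy":132,"rz":-6},{"dx":115,"dy":165,"rz":-7.2}], "jaw": 0, "newtons": 20}}

```text
$.deltas[0]: bad value
```

Request:
{"name": "send_rows", "arguments": {"deltas": [{"dx":23,"dy":33,"dz":0,"rx":0,"ry":0,"rz":-1.5},{"dx":46,"dy":66,"dz":0,"rx":0,"ry":0,"rz":-3},{"dx":69,"dy":99,"dz":0,"rx":0,"ry":0,"rz":-4.5},{"dx":92,"dy":132,"dz":0,"rx":0,"ry":0,"rz":-6},{"dx":115,"dy":165,"dz":0,"rx":0,"ry":0,"rz":-7.2}], "jaw": 0, "newtons": 20}}

```text
clock: 0.52
tcp_pos: [0.3239, -0.4751, 0.2419]
orientation: [-3.127, -0.293, 0.001]
contact_force: [0.3, -0.3, 0.6]
grip_width: 0.0258
gripper_force: 0.0
```

Request:
{"name": "send_rows", "arguments": {"deltas": [{"dx":23,"dy":33,"dz":0,"rx":0,"ry":0,"rz":-1.5},{"dx":46,"dy":66,"dz":0,"rx":0,"ry":0,"rz":-3},{"dx":69,"dy":99,"dz":0,"rx":0,"ry":0,"rz":-4.5},{"dx":92,"dy":132,"dz":0,"rx":0,"ry":0,"rz":-6},{"dx":115,"dy":165,"dz":0,"rx":0,"ry":0,"rz":-7.2}]}}

```text
clock: 0.93
tcp_pos: [0.4389, -0.3102, 0.2422]
orientation: [-3.14, -0.096, 0.001]
contact_force: [-0.3, -1.2, 0.6]
grip_width: 0.0002
gripper_force: 0.0
```

Request:
{"name": "send_rows", "arguments": {"deltas": [{"dx":23,"dy":33,"dz":0,"rx":0,"ry":0,"rz":-1.5},{"dx":46,"dy":66,"dz":0,"rx":0,"ry":0,"rz":-3},{"dx":69,"dy":99,"dz":0,"rx":0,"ry":0,"rz":-4.5},{"dx":92,"dy":132,"dz":0,"rx":0,"ry":0,"rz":-6},{"dx":115,"dy":165,"dz":0,"rx":0,"ry":0,"rz":-7.2}]}}

```text
clock: 1.35
tcp_pos: [0.5539, -0.1453, 0.2421]
orientation: [3.14, -0.102, -0.001]
contact_force: [-0.1, -0.7, 0.3]
grip_width: -0.0003
gripper_force: 0.0
```

Request:
{"name": "send_rows", "arguments": {"deltas": [{"dx":23,"dy":33,"dz":0,"rx":0,"ry":0,"rz":-1.5},{"dx":46,"dy":66,"dz":0,"rx":0,"ry":0,"rz":-3},{"dx":69,"dy":99,"dz":0,"rx":0,"ry":0,"rz":-4.5},{"dx":92,"dy":132,"dz":0,"rx":0,"ry":0,"rz":-6},{"dx":115,"dy":165,"dz":0,"rx":0,"ry":0,"rz":-7.2}]}}

```text
clock: 1.77
tcp_pos: [0.6689, 0.0196, 0.2418]
orientation: [3.127, -0.298, -0.001]
contact_force: [0.9, -0.1, -0.5]
grip_width: -0.0003
gripper_force: 0.0
```

Request:
{"name": "send_rows", "arguments": {"deltas": [{"dx":27,"dy":31,"dz":0,"rx":0,"ry":0,"rz":0},{"dx":27,"dy":31,"dz":-40,"rx":0,"ry":0,"rz":0},{"dx":27,"dy":31,"dz":-80,"rx":0,"ry":0,"rz":0},{"dx":27,"dy":31,"dz":-115,"rx":0,"ry":0,"rz":0},{"dx":27,"dy":31,"dz":-132,"rx":0,"ry":0,"rz":0}]}}

```text
clock: 2.18
tcp_pos: [0.6921, 0.0487, 0.1044]
orientation: [3.126, -0.295, -0.012]
contact_force: [-0.3, 0.1, 0.2]
grip_width: 0.0001
gripper_force: 0.0
```

```bash
python3 - <<'E'
from h import *
o=r.get_obs(); print(o["tcp_pos"].round(4),o["contact_force"].round(1),o["joints"].round(2))
a=grab("scene")["frame"][120:250,140:330]
cv2.imwrite("pics/m1.png",cv2.resize(a,None,fx=4,fy=4,interpolation=cv2.INTER_CUBIC))
E
```

```text
[0.6921 0.0487 0.1044] [-0.3  0.1  0.2] [-0.04  0.66 -0.18  1.6   0.14  0.91 -2.03]
```

View pics/m1.png

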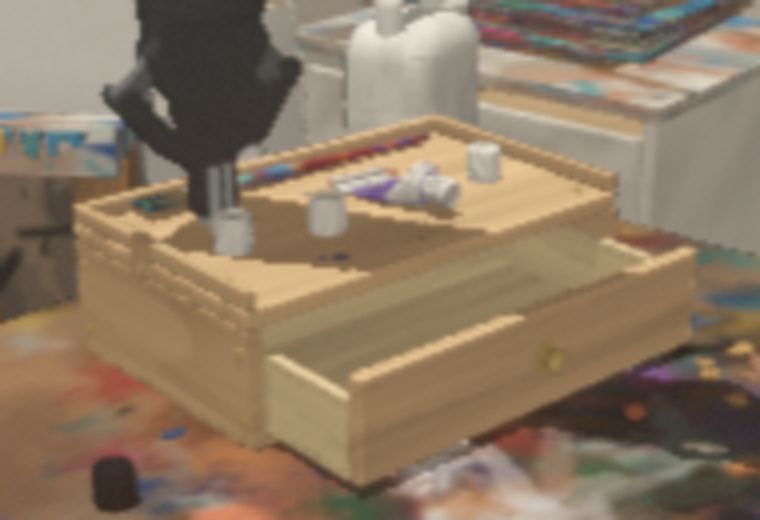

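The fingers stand just behind the left cap (picture 230,232). I'll let the arm settle before the final lowering, because the TCP reads 5 mm lower than commanded.

Request:
{"name": "send_rows", "arguments": {"deltas": [{"dx":0,"dy":0,"dz":0,"rx":0,"ry":0,"rz":0},{"dx":0,"dy":0,"dz":0,"rx":0,"ry":0,"rz":0}]}}

```text
clock: 2.4
tcp_pos: [0.696, 0.0491, 0.1112]
orientation: [-3.127, 0.296, -0.001]
contact_force: [0.5, 0.3, 0.6]
grip_width: -0.0002
gripper_force: 0.0
```

Request:
{"name": "send_rows", "arguments": {"deltas": [{"dx":0,"dy":2,"dz":-10,"rx":0,"ry":0,"rz":0},{"dx":-5,"dy":3,"dz":-10,"rx":0,"ry":0,"rz":0},{"dx":-11,"dy":4,"dz":-10,"rx":0,"ry":0,"rz":0},{"dx":-20,"dy":6,"dz":-10,"rx":0,"ry":0,"rz":0},{"dx":-30,"dy":8,"dz":-10,"rx":0,"ry":0,"rz":0}]}}

```text
clock: 2.82
tcp_pos: [0.6648, 0.0571, 0.101]
orientation: [-3.127, 0.296, -0.002]
contact_force: [-0.6, -0.3, 0.3]
grip_width: 0.0002
gripper_force: 0.1
```

Request:
{"name": "send_rows", "arguments": {"deltas": [{"dx":-10,"dy":2,"dz":0,"rx":0,"ry":0,"rz":0},{"dx":-20,"dy":4,"dz":0,"rx":0,"ry":0,"rz":0},{"dx":-30,"dy":6,"dz":0,"rx":0,"ry":0,"rz":0},{"dx":-38,"dy":7,"dz":0,"rx":0,"ry":0,"rz":0},{"dx":-45,"dy":8,"dz":0,"rx":0,"ry":0,"rz":0}]}}

```text
clock: 3.23
tcp_pos: [0.6194, 0.0652, 0.1008]
orientation: [-3.128, 0.296, -0.001]
contact_force: [0.3, 0.4, -0.1]
grip_width: -0.0001
gripper_force: 0.1
```

```bash
python3 - <<'E'
from h import *
o=r.get_obs(); print(o["tcp_pos"].round(4),o["contact_force"].round(1))
a=grab("scene")["frame"][120:250,140:330]
cv2.imwrite("pics/m2.png",cv2.resize(a,None,fx=4,fy=4,interpolation=cv2.INTER_CUBIC))
E
```

```text
[0.6194 0.0652 0.1008] [ 0.3  0.4 -0.1]
```

View pics/m2.png

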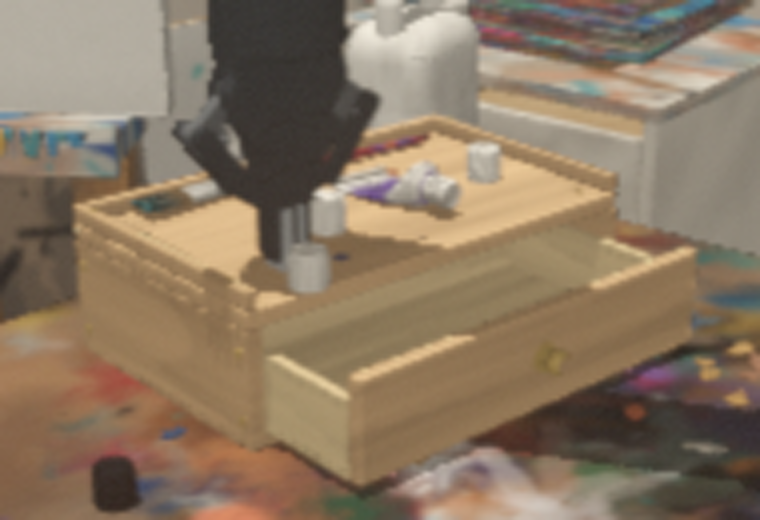

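The cap (308,267) is upright, centred before the fingers and near the edge. I'll sweep it over.

Request:
{"name": "send_rows", "arguments": {"deltas": [{"dx":-7,"dy":1.5,"dz":0,"rx":0,"ry":0,"rz":0},{"dx":-14,"dy":3,"dz":0,"rx":0,"ry":0,"rz":0},{"dx":-21,"dy":4,"dz":0,"rx":0,"ry":0,"rz":0},{"dx":-27,"dy":5,"dz":0,"rx":0,"ry":0,"rz":0},{"dx":-31,"dy":6,"dz":0,"rx":0,"ry":0,"rz":0}]}}

```text
clock: 3.7
tcp_pos: [0.5884, 0.071, 0.1002]
orientation: [3.127, -0.296, -0.001]
contact_force: [-0.2, -0.3, 0.2]
grip_width: 0.0
gripper_force: 0.0
```

Request:
{"name": "send_rows", "arguments": {"deltas": [{"dx":0,"dy":0,"dz":0,"rx":0,"ry":0,"rz":0},{"dx":0,"dy":0,"dz":20,"rx":0,"ry":0,"rz":0},{"dx":0,"dy":0,"dz":50,"rx":0,"ry":0,"rz":0},{"dx":25,"dy":-20,"dz":70,"rx":0,"ry":0,"rz":0},{"dx":50,"dy":-45,"dz":70,"rx":0,"ry":0,"rz":0}]}}

```text
clock: 4.12
tcp_pos: [0.6423, 0.0291, 0.1758]
orientation: [-3.125, 0.288, -0.012]
contact_force: [2.5, 0.2, 0.8]
grip_width: -0.0001
gripper_force: 0.0
```

```bash
python3 - <<'E'
from h import *
o=r.get_obs(); print(o["tcp_pos"].round(4),o["contact_force"].round(1))
a=grab("scene")["frame"][120:250,140:330]
cv2.imwrite("pics/m3.png",cv2.resize(a,None,fx=4,fy=4,interpolation=cv2.INTER_CUBIC))
E
```

```text
[0.6423 0.0291 0.1758] [2.5 0.2 0.8]
```

View pics/m3.png

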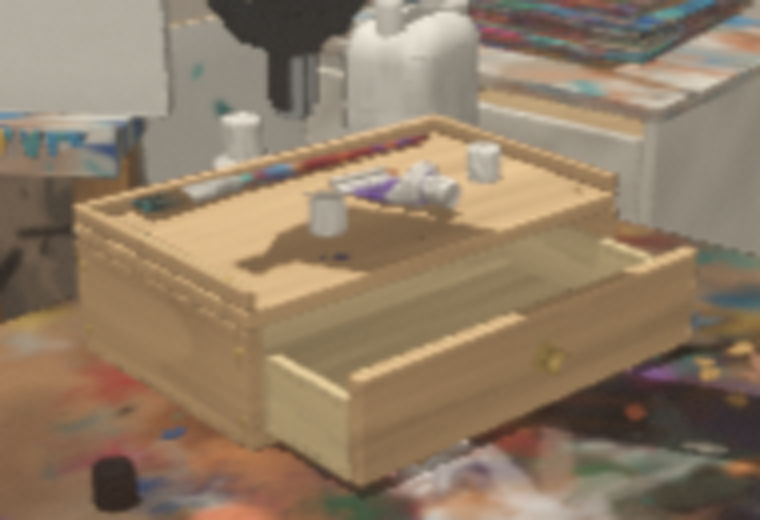

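The left cap is off the top and hidden in the drawer; cap two still stands at (328,213), and the tube and brush have not moved. Next is cap two.

Request:
{"name": "send_rows", "arguments": {"deltas": [{"dx":18,"dy":-18,"dz":0,"rx":0,"ry":0,"rz":0},{"dx":35,"dy":-35,"dz":-5,"rx":0,"ry":0,"rz":0},{"dx":35,"dy":-35,"dz":-30,"rx":0,"ry":0,"rz":0},{"dx":35,"dy":-35,"dz":-50,"rx":0,"ry":0,"rz":0},{"dx":35,"dy":-35,"dz":-60,"rx":0,"ry":0,"rz":0}]}}

```text
clock: 4.58
tcp_pos: [0.673, -0.0099, 0.1072]
orientation: [3.127, -0.298, -0.006]
contact_force: [-1.4, 0.6, -0.3]
grip_width: -0.0001
gripper_force: 0.0
```

Request:
{"name": "send_rows", "arguments": {"deltas": [{"dx":0,"dy":0,"dz":0,"rx":0,"ry":0,"rz":0},{"dx":0,"dy":0,"dz":0,"rx":0,"ry":0,"rz":0}]}}

```text
clock: 4.75
tcp_pos: [0.6741, -0.0088, 0.1101]
orientation: [3.128, -0.296, -0.002]
contact_force: [0.2, 0.7, 0.8]
grip_width: -0.0001
gripper_force: 0.0
```

```bash
python3 - <<'E'
from h import *
o=r.get_obs(); print(o["tcp_pos"].round(4))
f=grab("top");P=cloud(f);P0=np.load("top0.npy")
d=np.abs(P[...,2]-P0[...,2])>.012
m=np.zeros(d.shape,bool);m[150:215,215:345]=1
m&=d; n,l,s,c=cv2.connectedComponentsWithStats(m.astype(np.uint8))
for i in range(1,n):
    if s[i,4]>20: print(c[i].round(),s[i,4],np.nanmedian(P[l==i],0).round(3))
E
```

```text
[ 0.6741 -0.0088  0.1101]
[308. 182.] 4373 [ 0.496 -0.034  0.619]
[238. 178.] 64 [0.55  0.078 0.034]
```

Cap one is in the drawer: it measures (0.550, 0.078) with its top at z 0.034, so it stands on the 13 mm floor. Now I'll sweep cap two.

Request:
{"name": "send_rows", "arguments": {"deltas": [{"dx":0,"dy":0,"dz":-9,"rx":0,"ry":0,"rz":0},{"dx":-5,"dy":1,"dz":-9,"rx":0,"ry":0,"rz":0},{"dx":-11,"dy":2,"dz":-9,"rx":0,"ry":0,"rz":0},{"dx":-20,"dy":4,"dz":-9,"rx":0,"ry":0,"rz":0},{"dx":-30,"dy":6,"dz":-9,"rx":0,"ry":0,"rz":0}]}}

```text
clock: 5.22
tcp_pos: [0.6436, -0.0028, 0.1017]
orientation: [-3.128, 0.296, -0.001]
contact_force: [-0.4, 0.3, -0.7]
grip_width: -0.0
gripper_force: 0.0
```

Request:
{"name": "send_rows", "arguments": {"deltas": [{"dx":-10,"dy":2,"dz":0,"rx":0,"ry":0,"rz":0},{"dx":-20,"dy":4,"dz":0,"rx":0,"ry":0,"rz":0},{"dx":-28,"dy":5,"dz":0,"rx":0,"ry":0,"rz":0},{"dx":-35,"dy":7,"dz":0,"rx":0,"ry":0,"rz":0},{"dx":-42,"dy":8,"dz":0,"rx":0,"ry":0,"rz":0}]}}

```text
clock: 5.63
tcp_pos: [0.6017, 0.0053, 0.1017]
orientation: [-3.128, 0.296, -0.001]
contact_force: [-0.3, 0.5, 1.0]
grip_width: 0.0002
gripper_force: 0.1
```

Request:
{"name": "send_rows", "arguments": {"deltas": [{"dx":-7,"dy":1,"dz":0,"rx":0,"ry":0,"rz":0},{"dx":-14,"dy":3,"dz":0,"rx":0,"ry":0,"rz":0},{"dx":-20,"dy":4,"dz":0,"rx":0,"ry":0,"rz":0},{"dx":-25,"dy":5,"dz":0,"rx":0,"ry":0,"rz":0},{"dx":-25,"dy":5,"dz":0,"rx":0,"ry":0,"rz":0}]}}

```text
clock: 6.05
tcp_pos: [0.5762, 0.0102, 0.1012]
orientation: [3.127, -0.296, -0.002]
contact_force: [-0.8, 0.7, -0.0]
grip_width: -0.0001
gripper_force: 0.0
```

Request:
{"name": "send_rows", "arguments": {"deltas": [{"dx":0,"dy":0,"dz":30,"rx":0,"ry":0,"rz":0},{"dx":0,"dy":0,"dz":65,"rx":0,"ry":0,"rz":0},{"dx":10,"dy":-20,"dz":80,"rx":0,"ry":0,"rz":0},{"dx":26,"dy":-52,"dz":80,"rx":0,"ry":0,"rz":0},{"dx":42,"dy":-84,"dz":80,"rx":0,"ry":0,"rz":0}]}}

```text
clock: 6.47
tcp_pos: [0.6211, -0.0738, 0.1835]
orientation: [-3.127, 0.291, -0.006]
contact_force: [0.3, -0.5, 0.7]
grip_width: 0.0004
gripper_force: 0.0
```

Request:
{"name": "send_rows", "arguments": {"deltas": [{"dx":16,"dy":-32,"dz":0,"rx":0,"ry":0,"rz":0},{"dx":30,"dy":-58,"dz":0,"rx":0,"ry":0,"rz":0},{"dx":36,"dy":-70,"dz":0,"rx":0,"ry":0,"rz":0},{"dx":36,"dy":-70,"dz":-20,"rx":0,"ry":0,"rz":0},{"dx":36,"dy":-70,"dz":-45,"rx":0,"ry":0,"rz":0}]}}

```text
clock: 6.88
tcp_pos: [0.6575, -0.1456, 0.1378]
orientation: [3.127, -0.3, 0.008]
contact_force: [-0.7, 0.7, -0.5]
grip_width: -0.0
gripper_force: 0.0
```

Request:
{"name": "send_rows", "arguments": {"deltas": [{"dx":0,"dy":0,"dz":-15,"rx":0,"ry":0,"rz":0},{"dx":0,"dy":0,"dz":-25,"rx":0,"ry":0,"rz":0},{"dx":0,"dy":0,"dz":-25,"rx":0,"ry":0,"rz":0},{"dx":0,"dy":0,"dz":-25,"rx":0,"ry":0,"rz":0}]}}

```text
clock: 7.22
tcp_pos: [0.6554, -0.1436, 0.1113]
orientation: [-3.127, 0.296, 0.001]
contact_force: [0.5, -0.1, 0.0]
grip_width: -0.0003
gripper_force: 0.0
```

```bash
python3 - <<'E'
from h import *
o=r.get_obs(); print(o["tcp_pos"].round(4),o["orientation"].round(3))
a=grab("scene")["frame"][120:250,140:330]
cv2.imwrite("pics/m4.png",cv2.resize(a,None,fx=4,fy=4,interpolation=cv2.INTER_CUBIC))
E
```

```text
[ 0.6554 -0.1436  0.1113] [-3.127e+00  2.960e-01  1.000e-03]
```

View pics/m4.png

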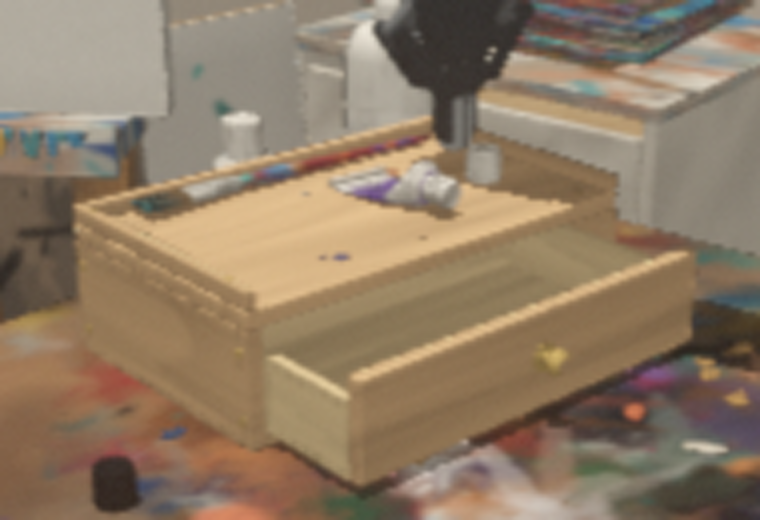

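Two caps are off the top. The third (483,163) stands just before the closed fingers, and the tube and brush are unmoved. I'll sweep it.

Request:
{"name": "send_rows", "arguments": {"deltas": [{"dx":0,"dy":0,"dz":-10,"rx":0,"ry":0,"rz":0},{"dx":-5,"dy":1,"dz":-10,"rx":0,"ry":0,"rz":0},{"dx":-11,"dy":2,"dz":-10,"rx":0,"ry":0,"rz":0},{"dx":-20,"dy":4,"dz":-10,"rx":0,"ry":0,"rz":0},{"dx":-30,"dy":6,"dz":-10,"rx":0,"ry":0,"rz":0}]}}

```text
clock: 7.68
tcp_pos: [0.6246, -0.1379, 0.1016]
orientation: [3.128, -0.296, 0.001]
contact_force: [-0.9, -0.1, 0.2]
grip_width: -0.0001
gripper_force: 0.0
```

Request:
{"name": "send_rows", "arguments": {"deltas": [{"dx":-10,"dy":2,"dz":0,"rx":0,"ry":0,"rz":0},{"dx":-20,"dy":4,"dz":0,"rx":0,"ry":0,"rz":0},{"dx":-30,"dy":6,"dz":0,"rx":0,"ry":0,"rz":0},{"dx":-38,"dy":7,"dz":0,"rx":0,"ry":0,"rz":0},{"dx":-45,"dy":8,"dz":0,"rx":0,"ry":0,"rz":0}]}}

```text
clock: 8.1
tcp_pos: [0.5793, -0.13, 0.1017]
orientation: [3.127, -0.296, 0.0]
contact_force: [-0.0, -0.5, 0.1]
grip_width: -0.0
gripper_force: 0.1
```

Request:
{"name": "send_rows", "arguments": {"deltas": [{"dx":-7,"dy":1,"dz":0,"rx":0,"ry":0,"rz":0},{"dx":-14,"dy":3,"dz":0,"rx":0,"ry":0,"rz":0},{"dx":-21,"dy":4,"dz":0,"rx":0,"ry":0,"rz":0},{"dx":-29,"dy":6,"dz":0,"rx":0,"ry":0,"rz":0},{"dx":-29,"dy":6,"dz":0,"rx":0,"ry":0,"rz":0}]}}

```text
clock: 8.52
tcp_pos: [0.5495, -0.1237, 0.1011]
orientation: [-3.128, 0.296, 0.003]
contact_force: [-0.1, 0.1, -0.9]
grip_width: 0.0
gripper_force: 0.0
```

Request:
{"name": "send_rows", "arguments": {"deltas": [{"dx":0,"dy":0,"dz":30,"rx":0,"ry":0,"rz":0},{"dx":0,"dy":0,"dz":60,"rx":0,"ry":0,"rz":0},{"dx":-25,"dy":10,"dz":75,"rx":0,"ry":0,"rz":0},{"dx":-55,"dy":30,"dz":75,"rx":0,"ry":0,"rz":0},{"dx":-85,"dy":55,"dz":75,"rx":0,"ry":0,"rz":0}]}}

```text
clock: 8.93
tcp_pos: [0.4667, -0.0699, 0.1775]
orientation: [3.127, -0.301, 0.005]
contact_force: [0.0, 0.8, 0.2]
grip_width: 0.0002
gripper_force: 0.0
```

```bash
python3 - <<'E'
from h import *
o=r.get_obs(); print(o["tcp_pos"].round(4))
f=grab("top");P=cloud(f);cv2.imwrite("pics/t1.png",cv2.resize(f["frame"][70:225,205:375],None,fx=4,fy=3.8,interpolation=cv2.INTER_CUBIC))
a=np.radians(-10.9);M=np.array([[np.cos(a),-np.sin(a)],[np.sin(a),np.cos(a)]])
def ch(P): return np.dstack([(P[...,:2]-[.6583,-.045])@M,P[...,2]])
C=ch(np.load("top0.npy"))
t=(C[...,2]>.092)&(abs(C[...,0])<.088)&(abs(C[...,1]+.033)<.033)&(C[...,0]<.05)
q=C[t]; print("tube x",q[:,0].min(),q[:,0].max(),"y",q[:,1].min(),q[:,1].max(),"front zmax",q[q[:,0]<-.05][:,2].max() if (q[:,0]<-.05).any() else None)
d=(C[...,2]>.062)&(C[...,2]<.078)&(C[...,0]<-.13)&(abs(C[...,1])<.11); print("panel x",np.nanpercentile(C[d][:,0],[2,50,98]))
k=(C[...,2]>.035)&(C[...,2]<.056)&(C[...,0]<-.17)&(C[...,0]>-.2)&(abs(C[...,1])<.05); print("knob",k.sum(),np.median(C[k],0) if k.any() else 0)
C=ch(P); m=(C[...,2]>.022)&(C[...,2]<.05)&(C[...,0]>-.15)&(C[...,0]<-.08)&(abs(C[...,1])<.125)
n,l,s,c=cv2.connectedComponentsWithStats(m.astype(np.uint8))
for i in range(1,n):
    if s[i,4]>15: print("cap?",c[i].round(),s[i,4],np.median(C[l==i],0).round(3))
E
```

```text
[ 0.4667 -0.0699  0.1775]
tube x -0.05658193684183608 0.03602896906279955 y -0.04818622849951707 -0.011473215246719463 front zmax 0.11128891275075836
panel x [-0.59625635 -0.16366366 -0.15800965]
knob 30 [-1.76980185e-01 -1.04750327e-04  4.44692980e-02]
cap? [238. 178.] 67 [-0.131  0.101  0.035]
cap? [262. 182.] 70 [-0.128  0.041  0.035]
```

View pics/t1.png

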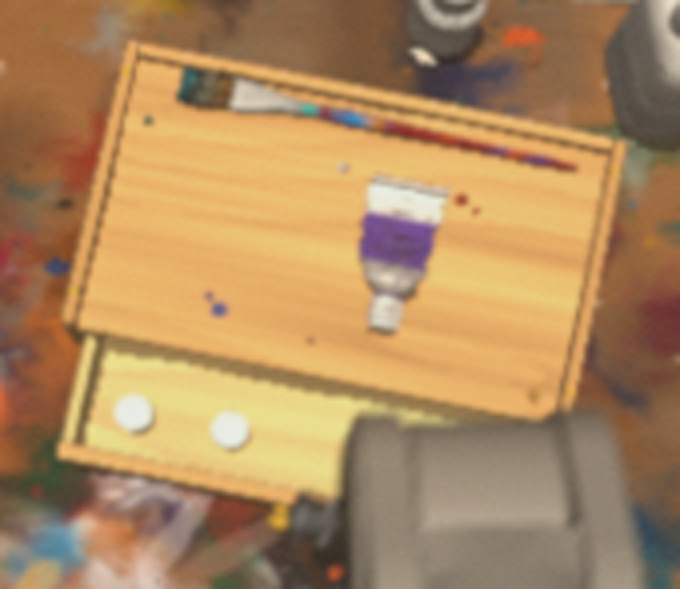

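Two caps are in the drawer at (134,413) and (230,431) in the crop, and the tube and brush are unmoved. The gripper hides where the third should be, so I'll look from the knob's front before pushing.

Request:
{"name": "send_rows", "arguments": {"deltas": [{"dx":-5,"dy":30,"dz":0,"rx":0,"ry":0,"rz":0},{"dx":-12,"dy":63,"dz":0,"rx":0,"ry":0,"rz":0},{"dx":-12,"dy":63,"dz":-30,"rx":0,"ry":0,"rz":0},{"dx":-12,"dy":63,"dz":-65,"rx":0,"ry":0,"rz":0},{"dx":-12,"dy":63,"dz":-95,"rx":0,"ry":0,"rz":0}]}}

```text
clock: 9.4
tcp_pos: [0.455, -0.0052, 0.0805]
orientation: [-3.127, 0.294, -0.003]
contact_force: [0.8, -0.8, 0.4]
grip_width: -0.0001
gripper_force: 0.0
```

Request:
{"name": "send_rows", "arguments": {"deltas": [{"dx":0,"dy":0,"dz":-20,"rx":0,"ry":0,"rz":0},{"dx":0,"dy":0,"dz":-39,"rx":0,"ry":0,"rz":0},{"dx":0,"dy":0,"dz":-39,"rx":0,"ry":0,"rz":0},{"dx":0,"dy":0,"dz":-39,"rx":0,"ry":0,"rz":0}]}}

```text
clock: 9.73
tcp_pos: [0.454, -0.0059, 0.0418]
orientation: [3.127, -0.296, -0.003]
contact_force: [0.7, 0.2, 0.6]
grip_width: 0.0002
gripper_force: 0.0
```

```bash
python3 - <<'E'
from h import *
o=r.get_obs(); print(o["tcp_pos"].round(4),o["orientation"].round(3),o["contact_force"].round(1),o["joints"].round(2))
a=grab("top")["frame"][130:225,205:375]; b=grab("scene")["frame"][120:250,140:330]
cv2.imwrite("pics/m5.png",np.vstack([cv2.resize(x,(480,h),interpolation=cv2.INTER_CUBIC) for x,h in((a,268),(b,328))]))
E
```

```text
[ 0.454  -0.0059  0.0418] [ 3.127e+00 -2.960e-01 -3.000e-03] [0.7 0.2 0.6] [ 0.05  0.45 -0.21  2.21  0.18  0.5  -2.06]
```

View pics/m5.png

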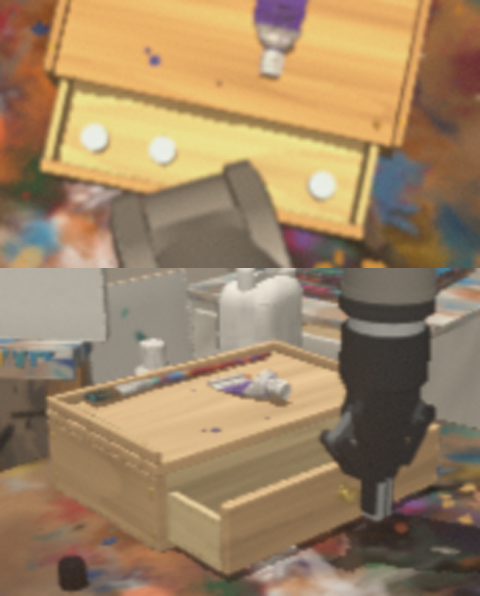

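All three caps lie in the drawer (upper view: (93,137), (162,150), (321,185)), and the fingers stand before the knob. Pushing home.

Request:
{"name": "send_rows", "arguments": {"deltas": [{"dx":5,"dy":-1,"dz":0,"rx":0,"ry":0,"rz":0},{"dx":10,"dy":-2,"dz":0,"rx":0,"ry":0,"rz":0},{"dx":17,"dy":-3,"dz":0,"rx":0,"ry":0,"rz":0},{"dx":25,"dy":-5,"dz":0,"rx":0,"ry":0,"rz":0},{"dx":33,"dy":-6,"dz":0,"rx":0,"ry":0,"rz":0}]}}

```text
clock: 10.25
tcp_pos: [0.4882, -0.0124, 0.0426]
orientation: [3.127, -0.297, 0.0]
contact_force: [-1.8, -1.0, 1.5]
grip_width: -0.0
gripper_force: 0.9
```

Request:
{"name": "send_rows", "arguments": {"deltas": [{"dx":9,"dy":-2,"dz":0,"rx":0,"ry":0,"rz":0},{"dx":18,"dy":-3,"dz":0,"rx":0,"ry":0,"rz":0},{"dx":27,"dy":-5,"dz":0,"rx":0,"ry":0,"rz":0},{"dx":35,"dy":-7,"dz":0,"rx":0,"ry":0,"rz":0},{"dx":42,"dy":-8,"dz":0,"rx":0,"ry":0,"rz":0}]}}

```text
clock: 10.67
tcp_pos: [0.5304, -0.0202, 0.0422]
orientation: [-3.127, 0.296, -0.0]
contact_force: [-1.6, 0.0, 0.7]
grip_width: 0.0002
gripper_force: 0.9
```

Request:
{"name": "send_rows", "arguments": {"deltas": [{"dx":3,"dy":-0.6,"dz":0,"rx":0,"ry":0,"rz":0},{"dx":6,"dy":-1,"dz":0,"rx":0,"ry":0,"rz":0},{"dx":8,"dy":-1.5,"dz":0,"rx":0,"ry":0,"rz":0},{"dx":10,"dy":-2,"dz":0,"rx":0,"ry":0,"rz":0}]}}

```text
clock: 11.0
tcp_pos: [0.5392, -0.0219, 0.0422]
orientation: [-3.128, 0.296, 0.001]
contact_force: [-1.2, 0.3, 0.2]
grip_width: 0.0002
gripper_force: 0.8
```

Request:
{"name": "send_rows", "arguments": {"deltas": [{"dx":1.5,"dy":-0.3,"dz":0,"rx":0,"ry":0,"rz":0},{"dx":3,"dy":-0.6,"dz":0,"rx":0,"ry":0,"rz":0},{"dx":4,"dy":-0.8,"dz":0,"rx":0,"ry":0,"rz":0},{"dx":4,"dy":-0.8,"dz":0,"rx":0,"ry":0,"rz":0}]}}

```text
clock: 11.33
tcp_pos: [0.5435, -0.0228, 0.0423]
orientation: [-3.128, 0.296, -0.0]
contact_force: [-0.3, 0.1, -1.0]
grip_width: 0.0002
gripper_force: 0.5
```

Request:
{"name": "send_rows", "arguments": {"deltas": [{"dx":1,"dy":-0.2,"dz":0,"rx":0,"ry":0,"rz":0},{"dx":2,"dy":-0.4,"dz":0,"rx":0,"ry":0,"rz":0},{"dx":3,"dy":-0.6,"dz":0,"rx":0,"ry":0,"rz":0},{"dx":3,"dy":-0.6,"dz":0,"rx":0,"ry":0,"rz":0}]}}

```text
clock: 11.67
tcp_pos: [0.545, -0.0232, 0.0422]
orientation: [3.127, -0.296, -0.004]
contact_force: [-4.8, 2.2, 3.7]
grip_width: 0.0002
gripper_force: 2.8
```

Request:
{"name": "send_rows", "arguments": {"deltas": [{"dx":1.5,"dy":-0.3,"dz":0,"rx":0,"ry":0,"rz":0},{"dx":3,"dy":-0.6,"dz":0,"rx":0,"ry":0,"rz":0},{"dx":3,"dy":-0.6,"dz":0,"rx":0,"ry":0,"rz":0}]}}

```text
clock: 11.92
tcp_pos: [0.5451, -0.0233, 0.0417]
orientation: [3.127, -0.295, -0.014]
contact_force: [-12.3, 3.7, 8.5]
grip_width: 0.0002
gripper_force: 6.5
```

The drawer is at its stop: the force rose to about 13 N without further motion. I'll back off slowly, lift clear and check.

Request:
{"name": "send_rows", "arguments": {"deltas": [{"dx":-4,"dy":1,"dz":0,"rx":0,"ry":0,"rz":0},{"dx":-10,"dy":2,"dz":0,"rx":0,"ry":0,"rz":0},{"dx":-25,"dy":5,"dz":0,"rx":0,"ry":0,"rz":0},{"dx":-50,"dy":10,"dz":0,"rx":0,"ry":0,"rz":0},{"dx":-80,"dy":15,"dz":10,"rx":0,"ry":0,"rz":0}]}}

```text
clock: 12.33
tcp_pos: [0.4697, -0.0092, 0.0517]
orientation: [-3.127, 0.298, -0.002]
contact_force: [-0.0, -0.2, 0.3]
grip_width: 0.0001
gripper_force: 0.0
```

Request:
{"name": "send_rows", "arguments": {"deltas": [{"dx":0,"dy":0,"dz":35,"rx":0,"ry":0,"rz":0},{"dx":0,"dy":0,"dz":70,"rx":0,"ry":0,"rz":0},{"dx":0,"dy":0,"dz":105,"rx":0,"ry":0,"rz":0},{"dx":0,"dy":0,"dz":130,"rx":0,"ry":0,"rz":0},{"dx":0,"dy":0,"dz":130,"rx":0,"ry":0,"rz":0}]}}

```text
clock: 12.75
tcp_pos: [0.4732, -0.0091, 0.1879]
orientation: [-3.126, 0.297, -0.018]
contact_force: [0.7, -0.2, -0.1]
grip_width: 0.0002
gripper_force: 0.0
```

```bash
python3 - <<'E'
from h import *
f=grab("top");g=grab("scene");P=cloud(f)
a=np.radians(-10.9);M=np.array([[np.cos(a),-np.sin(a)],[np.sin(a),np.cos(a)]])
C=np.dstack([(P[...,:2]-[.6583,-.045])@M,P[...,2]])
p=(C[...,2]>.03)&(C[...,2]<.075)&(C[...,0]<-.09)&(C[...,0]>-.2)&(abs(C[...,1])<.13); print("pts of drawer in front",p.sum(),C[p][:,0].min() if p.any() else None)
x,b=f["frame"][60:300,140:400],g["frame"][100:330,140:410]
cv2.imwrite("pics/end.png",np.vstack([cv2.resize(v,(480,298),interpolation=cv2.INTER_CUBIC) for v in(x,b)]))
E
```

```text
pts of drawer in front 232 -0.10693746965476261
```

View pics/end.png

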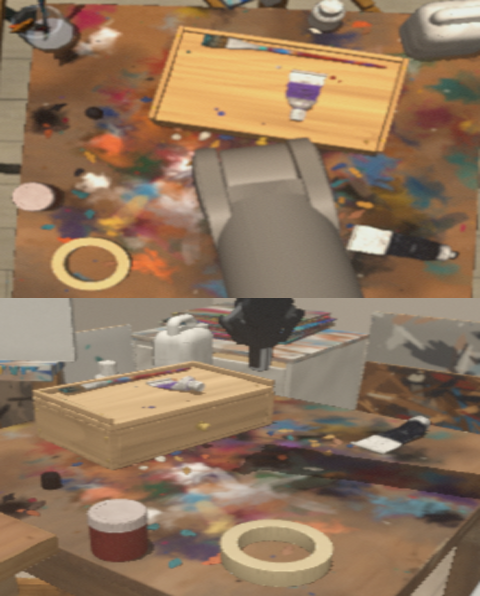

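The drawer is flush at (205,425), with only the knob standing out, about 107 mm from the chest's middle. The tube, brush, pot, tape, long tube and black cap are all where they were. The robot is clear, so I'll hand in.

```bash
python3 -c "
from bench import r
print(r.hand_in())"
```

```text
the job is handed in; nothing more can be done
None
```

The three caps were swept into the drawer and the drawer pushed home against its stop; the tube, brush and everything round the chest look unmoved in the last picture, and the job was handed in at about 13 s on the robot's clock, with no verdict returned.

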